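# Sanitise the dosing caps under the UV hood

## Robot

A 6-joint arm with a two-finger parallel gripper is mounted at the origin on a cart in front of the work surface, level with it; the furniture and walls round the work are solid. World frame = base frame: x ahead of the robot, y to its left, z up, the work surface at z = 0. Lengths are in mm, angles in rad, forces in N, time in s.
With the tool pointing down it reaches from about 375 to 975 mm from the base axis. Payload 3.8 kg.
Tool frame: the origin (TCP) lies at the very end of the fingers, on their centre line; the grasp point (between the pads) lies 19 mm behind it; z points along the fingers, y is the line along which they close (so a half turn about z gives the same grasp; the last joint's range is limited). The gripper opens to 88 mm and grips with 3 to 60 N. Pads are 18 mm wide; open, the fingers measure 123 mm over their backs; the gripper's body (75 mm by 187 mm) begins 45 mm behind the grasp point.
Start: joints at [-1.229, 0.264, 1.604, -0, 1.274, -0.037], TCP at [249.613, -627.145, 238.706] pointing down, gripper open.
Joint ranges: [-2.63, 2.63], [-0.94, 2.18], [0.31, 2.57], [-1.31, 4.45], [0, 2.66], [-2.55, 2.55]. Speed limits (rad/s): [2.57, 2.57, 3.14, 3.14, 3.14, 3.14].

## Interface

Orientations are given as a unit quaternion [x, y, z, w].
In Python, from plant import bot, eyes gives the robot as it stands. The module is installed in compiled form; this text tells all that it offers.
- The arm moves only by the tool servo_tool, never from a script. Its argument "rows" is a list that holds one entry, the list of rows, each a list of 7 numbers: the shift along the tool's x, y, z in m, then the turn, a rotation vector about the tool's x, y, z in rad, then the closure, from 0 (fully open) to 1 (shut). In form: [[[tx, ty, tz, rx, ry, rz, hand], ...]]. A call has 1 to 20 rows; each row shifts and turns the commanded pose from where the row before left it, along the tool's axes as they then stand; what a row does not reach is not made up. A row lasts 1/12 s, in which the tool goes at most 41.7 mm and 7.16 degrees, less where a joint would pass 70% of its speed; a pose out of reach is approached as far as the arm can. A call is refused whole if a number of a shift passes 0.0417 or a number of a turn 0.125, either way. A call with a gripper value outside its range is refused whole. The fingers move at their own pace and stop on an object; "newtons" is the grip in N (left out, the last holds). Time passes only in rows, so rows that do not move let the fingers close. It gives the time, the measured TCP pose, the force, the opening and the grip force at its end, in the units of the state.
- bot.state(): the state, without advancing time (a new reading comes with each control period).
- eyes.grab_frame(name): name is "side" or "top" or "wrist"; returns a dict with "frame" (480x640x3 uint8, red, green, blue), "z_map" (480x640 float32, mm along the optical axis (not along the pixel's ray), 0 where there is no reading), "K" (3x3 intrinsics, pixels), "rvec" (rotation vector, rad) and "tvec" (3), from world to camera coordinates, as OpenCV has them. Camera axes: x right, y down, z forward; pixel columns grow to the right and rows downward; lengths in mm; the calibration is good to about 2 mm. A picture is of the moment at which its call begins.
- bot.job_done(): hands the job in; it is judged then, once.
The state is a dict: "clock": time; "qpos": joint angles; "joint_velocities": joint speeds; "joint_efforts": joint torques, N m; "ee_pos": TCP position; "ee_rot": TCP orientation; "force": force on the tool from outside, world axes, zero at the start; "torque": the same for the moment, N m; "finger_gap": opening from 0.0 (shut) to 1.0 (fully open); "grasp_force": force on a finger pad.
Only numpy, scipy, OpenCV 4.12 (cv2) and the standard library are available. Lean on these libraries where they do the work, as an engineer would, in place of code of your own. Each camera call takes 0.05 s, during which the arm holds its last target. There are 200 camera calls.

## Task

Sanitise the dosing caps in the UV hood: press its red stop key first, draw the tray right out from under the hood, set every dosing cap on the worktop in the tray side by side, slide the tray fully home again without any cap knocking against the hood, and then press the green start key. Both are flat membrane keys that hardly move: press each squarely with shut fingertips until you feel about 6 N, never more than 20 N, hold it so for a second, and never touch start while the tray is not home. Leave the other things on the worktop where they are.

Things in the scene. Friction and masses are not known exactly. Their poses are not given: they have to be found in the camera images.
- hood: White UV hood fixed to the worktop, 108 mm deep (x), 277 wide (y), 92 high; open in front. Origin on the worktop under its middle, x from its open front (x = -54 mm) to its back, y to the left seen from the front, z up. Inside it is 259 mm wide and 76 mm high under the roof; inner face of the back wall at x = +48 mm. The keys lie on its roof.
- start_key: Green square membrane key on the roof, left of the middle seen from the front: 36 x 36 mm, its pressing face 5 mm above this origin (4 mm proud of the roof), facing straight up. It gives at most 1.5 mm, springing at 2.5 N/mm, then is hard. It counts as pressed when shut fingers hold it with more than 3.5 N for 0.5 s; the limit is 20 N, so approach at some 10 mm/s with a force stop.
- stop_key: Red square membrane key, the twin of the green one, right of the middle of the roof (110 mm from the green one).
- tray: Loose aluminium tray, 0.5 kg, on the worktop, at first under the hood, not quite home: 100 mm deep (x), 245 wide (y), floor 4 mm thick, rim 12 high, inside 92 x 237: room for three caps along y. Origin at the middle of its underside, x towards its back edge (into the hood). Fully home: back edge within 8 mm of the hood's back wall (touching, its origin is at hood x = -2); 7 mm play each side.
- tray_grip (a point): Middle of the black upright grip in front of the tray, 110 mm before the tray's origin, 28 mm above the worktop. The grip is 50 mm long (along tray x), 14 mm thick (along tray y), its top 42 mm above the worktop; it stands 25 mm clear of the tray front on a low stem.
- cap_1: White dosing cap, round, 65 mm across and 40 mm high (wall slopes a few mm), 40 g; origin at the middle of its underside, z up when it stands as found. An open cup, mouth up, widest at the rim. May be absent.
- cap_2: White dosing cap, round, 65 mm across and 40 mm high (wall slopes a few mm), 40 g; origin at the middle of its underside, z up when it stands as found. An open cup, mouth up, widest at the rim. May be absent.
- cap_3: Blue dosing cap, round, 65 mm across and 40 mm high (wall slopes a few mm), 40 g; origin at the middle of its underside, z up when it stands as found. Closed on top (a cup standing on its mouth), straight-sided to 35 mm, top edge rounded in to 56 mm. May be absent.
- cap_4: Blue dosing cap, round, 65 mm across and 40 mm high (wall slopes a few mm), 40 g; origin at the middle of its underside, z up when it stands as found. Closed on top (a cup standing on its mouth), straight-sided to 35 mm, top edge rounded in to 56 mm. May be absent.
- wash_timer: Red wind-up timer, about 60 x 67 x 62 mm, loose, not to be moved; origin under its middle.
- wax_pot: Cream round flat pot, 90 mm across, 32 high, loose, not to be moved; origin under its middle.
- yellow_tape: Yellow tape measure, 64 x 56 x 53 mm, loose, not to be moved (another one lies far right, fixed); origin under its middle. Behind it stands the fixed green drawer chest: front at world x = 0.72, y = -0.14 to 0.14, 230 mm high.
Mind the look-alikes: they are no part of the job. What is shaped like the cap_4 but orange is not meant. Leave any purple look-alike of the cap_3 alone.

How it is judged (in metres and radians):
On the way, in this order (a step that is already met when the one before it is completed fails the run):
1. the red stop key is pressed and held (contact force between the fingers and stop_key above 3.5 N), for 0.5 s.
2. the tray is drawn wholly out from under the hood (x of tray in the frame of hood below -0.105 m), for 0.2 s.
3. every dosing cap lies in the tray (x of cap_1 in the frame of tray between -0.045 and 0.045 m and y of cap_1 in the frame of tray between -0.12 and 0.12 m and z of cap_1 in the frame of tray between -0.005 and 0.042 m and (angle between cap_1's own z axis and vertical below 0.15 rad or angle between cap_1's own z axis and vertical between 1.35 and 1.8 rad) and x of cap_2 in the frame of tray between -0.045 and 0.045 m and y of cap_2 in the frame of tray between -0.12 and 0.12 m and z of cap_2 in the frame of tray between -0.005 and 0.042 m and (angle between cap_2's own z axis and vertical below 0.15 rad or angle between cap_2's own z axis and vertical between 1.35 and 1.8 rad) and x of cap_3 in the frame of tray between -0.045 and 0.045 m and y of cap_3 in the frame of tray between -0.12 and 0.12 m and z of cap_3 in the frame of tray between -0.005 and 0.042 m and (angle between cap_3's own z axis and vertical below 0.15 rad or angle between cap_3's own z axis and vertical between 1.35 and 1.8 rad) and x of cap_4 in the frame of tray between -0.045 and 0.045 m and y of cap_4 in the frame of tray between -0.12 and 0.12 m and z of cap_4 in the frame of tray between -0.005 and 0.042 m and (angle between cap_4's own z axis and vertical below 0.15 rad or angle between cap_4's own z axis and vertical between 1.35 and 1.8 rad) and x of tray in the frame of hood below -0.09 m and contact force between the fingers and cap_1 below 0.5 N and contact force between the fingers and cap_2 below 0.5 N and contact force between the fingers and cap_3 below 0.5 N and contact force between the fingers and cap_4 below 0.5 N), for 0.2 s.
4. the tray with all the caps is fully home under the hood (x of tray in the frame of hood above -0.011 m and angle between the x axis of tray and the x axis of hood, either way round below 0.06 rad and height (world z) of tray below 0.006 m and x of cap_1 in the frame of tray between -0.045 and 0.045 m and y of cap_1 in the frame of tray between -0.12 and 0.12 m and z of cap_1 in the frame of tray between -0.005 and 0.042 m and (angle between cap_1's own z axis and vertical below 0.15 rad or angle between cap_1's own z axis and vertical between 1.35 and 1.8 rad) and x of cap_2 in the frame of tray between -0.045 and 0.045 m and y of cap_2 in the frame of tray between -0.12 and 0.12 m and z of cap_2 in the frame of tray between -0.005 and 0.042 m and (angle between cap_2's own z axis and vertical below 0.15 rad or angle between cap_2's own z axis and vertical between 1.35 and 1.8 rad) and x of cap_3 in the frame of tray between -0.045 and 0.045 m and y of cap_3 in the frame of tray between -0.12 and 0.12 m and z of cap_3 in the frame of tray between -0.005 and 0.042 m and (angle between cap_3's own z axis and vertical below 0.15 rad or angle between cap_3's own z axis and vertical between 1.35 and 1.8 rad) and x of cap_4 in the frame of tray between -0.045 and 0.045 m and y of cap_4 in the frame of tray between -0.12 and 0.12 m and z of cap_4 in the frame of tray between -0.005 and 0.042 m and (angle between cap_4's own z axis and vertical below 0.15 rad or angle between cap_4's own z axis and vertical between 1.35 and 1.8 rad)), for 0.2 s.
5. the green start key is pressed and held (contact force between the fingers and start_key above 3.5 N), for 0.5 s.
At the end, for the whole second after the job is handed in: The tray stands straight and fully home (back edge within about 9 mm of the hood's back wall), at rest, every dosing cap lies in it, not stacked (and was flat on its floor, standing or on its side, when the tray came home), and the keys are released after the start key was pressed (x of tray in the frame of hood above -0.011 m and angle between the x axis of tray and the x axis of hood, either way round below 0.06 rad and height (world z) of tray below 0.006 m and x of cap_1 in the frame of tray between -0.045 and 0.045 m and y of cap_1 in the frame of tray between -0.12 and 0.12 m and z of cap_1 in the frame of tray between -0.005 and 0.042 m and x of cap_2 in the frame of tray between -0.045 and 0.045 m and y of cap_2 in the frame of tray between -0.12 and 0.12 m and z of cap_2 in the frame of tray between -0.005 and 0.042 m and x of cap_3 in the frame of tray between -0.045 and 0.045 m and y of cap_3 in the frame of tray between -0.12 and 0.12 m and z of cap_3 in the frame of tray between -0.005 and 0.042 m and x of cap_4 in the frame of tray between -0.045 and 0.045 m and y of cap_4 in the frame of tray between -0.12 and 0.12 m and z of cap_4 in the frame of tray between -0.005 and 0.042 m and linear speed of tray below 0.05 m/s and contact force between the fingers and start_key below 0.5 N); the robot touches nothing.
It fails at once if a key is pressed with more than 20 N (contact force between anything else and start_key above 20 N or contact force between anything else and stop_key above 20 N).
It fails at once if the start key is pressed while the tray is not home (contact force between anything else and start_key above 1 N and x of tray in the frame of hood below -0.025 m).
It fails at once if a cap knocks against the hood (over 5 N) (contact force between any of cap_1, cap_2, cap_3, cap_4 and hood above 5 N).
It fails at once if the timer, wax pot or tape measure is moved more than 25 mm (distance of any of wash_timer, wax_pot, yellow_tape from where it was at the start of the episode above 0.025 m).
Of cap_1, cap_2, cap_3, cap_4 only 2 to 3 are there at a start; the rules pass over those that are not, and their reading is None.
At some moment in a run one of cap_1, cap_2, cap_3, cap_4 may be knocked a few centimetres aside while the robot is not near it.
Once in a run the grip may slacken for a moment while it holds something.
It also fails if it takes over 210 s, if anything falls off the work surface, if the arm or the gripper's body presses on something with over 40 N, if the wrist force passes 120 N, or if a joint passes its speed limit or range.

## Working session

There is one attempt and no reset: what is moved stays moved. The work goes in short steps, Python scripts to look and compute and a tool call to move; the robot and the scene stay as the last step left them, time stands still between calls to the robot, and variables do not carry over. Pictures are saved under pics/ and viewed, at most 14 in all, crops included, and the job is handed in when it is done.

Besides the shell and the picture viewer there is one more tool, called after "Call:" by a JSON object that holds its "op" and its "data". servo_tool: Moves the arm, as the interface text tells. Its arguments: {"type":"object","properties":{"rows":{"type":"array"},"newtons":{"type":"number"}},"required":["rows"]}

```bash
mkdir -p pics; cat > h.py <<'E'
import numpy as np, cv2
from scipy.spatial.transform import Rotation as R
from plant import bot, eyes
def grab(n,save=None):
    f=eyes.grab_frame(n)
    if save: cv2.imwrite('pics/'+save+'.png',f['frame'][:,:,::-1])
    return f
def world(f,u,v,z=None,zw=None):
    K=np.array(f['K']);Rm=cv2.Rodrigues(np.array(f['rvec'],float))[0];t=np.array(f['tvec'],float).ravel()
    r=np.linalg.inv(K)@np.array([u,v,1.])
    if zw is not None:
        d=Rm.T@r;o=-Rm.T@t;return o+d*(zw-o[2])/d[2]
    if z is None:
        p=f['z_map'][int(v)-1:int(v)+2,int(u)-1:int(u)+2];z=np.median(p[p>0]) if (p>0).any() else np.nan
    return Rm.T@(r*z-t)
def cloud(f):
    K=np.array(f['K']);Rm=cv2.Rodrigues(np.array(f['rvec'],float))[0];t=np.array(f['tvec'],float).ravel()
    v,u=np.mgrid[:480,:640];r=np.stack([(u-K[0,2])/K[0,0],(v-K[1,2])/K[1,1],np.ones_like(u)],-1)
    P=(r*f['z_map'][...,None]-t)@Rm; P[f['z_map']==0]=np.nan
    return P
E
python3 - <<'E'
from h import *
for n in('top','side','wrist'):
    f=grab(n,n+'0'); print(n,np.round(cv2.Rodrigues(f['rvec'])[0],2).tolist(),np.round(f['tvec']),f['K'][0][0])
print(bot.state())
E
```

```text
top [[0.0, -1.0, 0.0], [-0.97, -0.0, -0.24], [0.24, -0.0, -0.97]] [-132.  577. 1218.] 617.2071506624914
side [[-0.95, -0.3, -0.0], [-0.11, 0.34, -0.93], [0.28, -0.89, -0.36]] [492. 185. 705.] 444.58421737117374
wrist [[0.37, -0.93, -0.0], [-0.89, -0.35, 0.3], [-0.28, -0.11, -0.95]] [-675.  -41.  390.] 410.38138119484955
{'clock': 0.15, 'qpos': array([-1.22889595e+00,  2.64575011e-01,  1.60505779e+00,  3.11159830e-06,
        1.27373093e+00, -3.68724573e-02]), 'joint_velocities': array([ 1.53607840e-04, -2.28325941e-03, -3.26120892e-03, -1.03581004e-04,
        1.16973802e-04, -7.98760566e-05]), 'joint_efforts': array([ 2.12803193e-04, -5.02847815e+01, -3.57468867e+01,  7.29531236e-02,
        2.49811116e-02, -1.11826034e-04]), 'ee_pos': array([ 249.42995378, -626.61937547,  237.67882283]), 'ee_rot': array([ 9.82119632e-01,  1.88255796e-01, -1.33064511e-04, -8.75488542e-04]), 'force': array([-0.71152571,  0.13215093, -0.64417912]), 'torque': array([ 0.02227078,  0.03059215, -0.04167838]), 'grasp_force': 0.0, 'finger_gap': 1.0001079102310475}
```

View pics/top0.png

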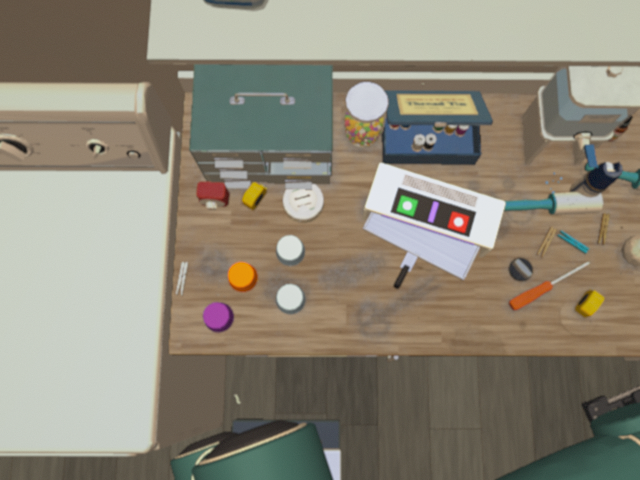

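View pics/side0.png

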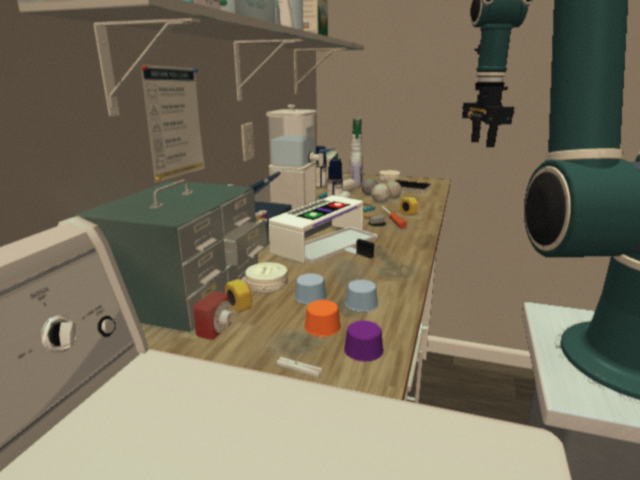

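The top view shows the hood with the green key at (407,206) and the red key at (458,222), the tray front and the grip at (405,270). The cap candidates are two pale ones at (290,249) and (290,298), one orange at (242,276) and one purple at (217,317). The orange and purple ones are look-alikes. I'll confirm in an enlarged crop and measure.

```bash
python3 - <<'E'
from h import *
f=grab('top')
im=f['frame'][170:340,180:420,::-1]; a=cv2.resize(im,None,fx=3.3,fy=3.3,interpolation=cv2.INTER_CUBIC); cv2.imwrite('pics/crop1.png',a[:600,:800])
P=cloud(f)
for n,(u,v) in dict(green=(407,206),red=(458,222),capA=(290,249),capB=(290,298),orange=(242,276),purple=(217,317),pot=(303,201),tape=(254,195),timer=(211,193)).items(): print(n,np.round(world(f,u,v)),f['frame'][v,u])
hsv=cv2.cvtColor(f['frame'],cv2.COLOR_RGB2HSV)
def cen(m,name):
    n,l,s,c=cv2.connectedComponentsWithStats(m.astype(np.uint8))
    for i in range(1,n):
        if s[i,4]>60: 
            q=P[l==i]; print(name,c[i].round(1),s[i].tolist(),np.nanmedian(q,0).round(1))
Z=P[...,2]
W=(P[...,0]>300)&(P[...,0]<760)&(P[...,1]>-300)&(P[...,1]<450)
cen(W&(Z>80)&(Z<105),'roof')
cen(W&(Z>30)&(Z<50),'h30-50')
# hood rect
m=(W&(Z>84)&(Z<105)&(P[...,1]<140)); q=P[m][:,:2]
n,l,s,c=cv2.connectedComponentsWithStats(m.astype(np.uint8)); i=1+s[1:,4].argmax(); q=P[l==i]
print('hood',cv2.minAreaRect(q[:,:2].astype(np.float32)),np.median(q[:,2]))
g=(hsv[...,0]>50)&(hsv[...,0]<75)&(hsv[...,1]>150)&(hsv[...,2]>120)&(l==i); r=((hsv[...,0]<6)|(hsv[...,0]>174))&(hsv[...,1]>150)&(l==i)
for k in(g,r): print('key',P[k].mean(0),k.sum())
E
```

```text
green [ 638. -298.   93.] [229 232 237]
red [ 604. -402.   95.] [227 231 236]
capA [558. -54.  38.] [218 224 218]
capB [453. -56.  41.] [213 219 215]
orange [500.  46.  38.] [230 149  10]
purple [413.  95.  40.] [166  72 163]
pot [668. -80.  30.] [227 227 220]
tape [674.  25.  51.] [196 170  29]
timer [675. 116.  61.] [153  62  63]
roof [ 71.9 152. ] [50, 148, 43, 9, 272] [754.6 407.3  92.5]
roof [131.3 152.8] [97, 148, 66, 11, 433] [753.4 280.8  92.9]
roof [236.1 168.2] [198, 161, 70, 12, 272] [719.8  54.8  91.4]
roof [389.1 193.1] [364, 162, 45, 62, 1944] [ 664.9 -262.4   90.9]
roof [297.6 179.4] [266, 177, 64, 8, 263] [695.7 -69.4  92.7]
h30-50 [115.6 165.9] [61, 159, 107, 14, 456] [742.8 332.3  41. ]
h30-50 [252.4 195.1] [241, 182, 24, 26, 220] [673.3  28.8  44.7]
h30-50 [302.5 201.7] [283, 184, 40, 35, 675] [666.  -79.6  32.4]
h30-50 [213.8 201.3] [198, 187, 30, 22, 166] [662.3 115.4  39.5]
h30-50 [289.1 247.5] [276, 235, 27, 26, 540] [561.4 -51.6  38.4]
h30-50 [240.7 274.3] [228, 261, 27, 28, 557] [503.4  49.1  38.6]
h30-50 [401.  275.7] [395, 264, 12, 23, 142] [ 500.5 -288.2   39.8]
h30-50 [289.1 296.7] [276, 284, 27, 27, 563] [455.6 -53.4  38.5]
h30-50 [215.9 314.9] [203, 302, 27, 27, 583] [417.5  97.5  38.4]
hood ((670.7412719726562, -269.3132629394531), (97.37590026855469, 112.26628875732422), 73.13246154785156) 90.9355743183874
key [ 633.85213175 -287.22339428   93.86331547] 46
key [nan nan nan] 0<stdin>:21: RuntimeWarning: Mean of empty slice.
  ret = um.true_divide(
```

View pics/crop1.png

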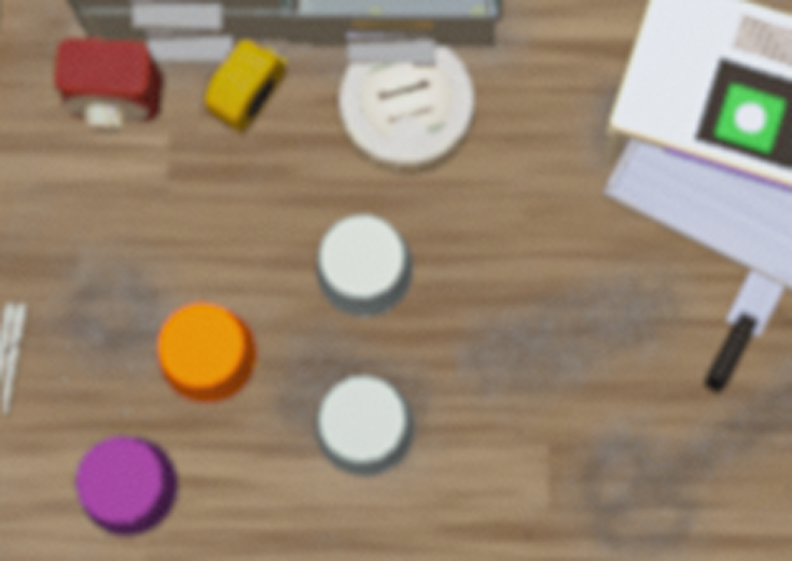

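Both pale caps read 38 mm at the top in the middle, so they have closed tops. Next I'll get a wider hood fit and a crop to check the colour and look for a third cap.

```bash
python3 - <<'E'
from h import *
f=grab('top');P=cloud(f);Z=P[...,2]
s=grab('side')
a=cv2.resize(s['frame'][255:365,220:460,::-1],(800,367),interpolation=cv2.INTER_CUBIC)
b=cv2.resize(s['frame'][150:220,300:460,::-1],(512,224),interpolation=cv2.INTER_CUBIC)
c=np.zeros((600,800,3),np.uint8);c[:367]=a;c[370:594,:512]=b;cv2.imwrite('pics/crop2.png',c)
m=(Z>82)&(Z<105)&(P[...,0]>480)&(P[...,0]<740)&(P[...,1]<-200)&(P[...,1]>-500)
n,l,st,_=cv2.connectedComponentsWithStats(m.astype(np.uint8)); i=1+st[1:,4].argmax(); q=P[l==i]
print('hood',cv2.minAreaRect(q[:,:2].astype(np.float32)),np.median(q[:,2]),len(q))
F=f['frame'].astype(int);r,g,b=F[...,0],F[...,1],F[...,2]
for n,k in dict(green=(g>r+60)&(g>b+40),red=(r>g+80)&(r>b+80)).items():
    k=k&(l==i);k=cv2.morphologyEx(k.astype(np.uint8),cv2.MORPH_OPEN,np.ones((2,2)))>0
    v,u=np.nonzero(k); c=(u.min()+u.max())/2,(v.min()+v.max())/2
    print(n,k.sum(),c,world(f,*c,zw=96).round(1),np.nanmean(P[k],0).round(1))
# tray floor + grip
gm=(Z>30)&(Z<50)&(P[...,1]<-240)&(P[...,1]>-330)&(P[...,0]<545)&(P[...,0]>450)
print('grip',cv2.minAreaRect(P[gm][:,:2].astype(np.float32)),P[gm].mean(0))
S=cloud(s)
for (u,v) in((310,293),(362,298)):print(s['frame'][v,u],S[v,u].round())
E
```

```text
hood ((642.0828247070312, -355.68768310546875), (277.82501220703125, 113.12368774414062), 72.21182250976562) 91.13194245341191 6705
green 236 (np.float64(408.0), np.float64(206.5)) [ 636.3 -299.4   96. ] [ 636.9 -299.5   93.9]
red 258 (np.float64(459.0), np.float64(223.0)) [ 601.4 -403.3   96. ] [ 602.4 -403.6   93.8]
grip ((503.41046142578125, -289.8643798828125), (13.432930946350098, 49.42591857910156), 62.455726623535156) [ 502.3923496  -289.27239201   39.87971591]
[119 128 128] [555. -24.  21.]
[116 126 125] [450. -22.  28.]
```

View pics/crop2.png

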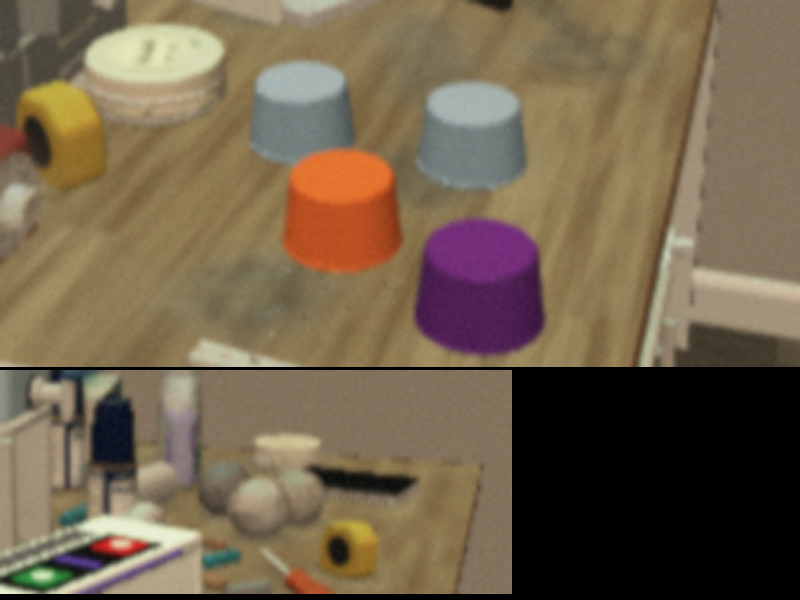

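Caps A (560,-53) and B (455,-54) are the only meant ones: pale blue-grey, closed on top, mouth down. Orange and purple are look-alikes, and there is no third cap. The hood fit gives centre (642,-356) and yaw -0.314. The tray sits about 9° skewed, with the grip at (503,-289.5). I'll go to the red key now.

Call:
{"op": "servo_tool", "data": {"rows": [[[0.0293,-0.0055,0.003,0,0,0,1],[0.0293,-0.0055,0.003,0,0,0,1],[0.0293,-0.0055,0.003,0,0,0,1],[0.0293,-0.0055,0.003,0,0,0,1],[0.0293,-0.0055,0.003,0,0,0,1],[0.0293,-0.0055,0.003,0,0,0,1],[0.0293,-0.0055,0.003,0,0,0,1],[0.0293,-0.0055,0.003,0,0,0,1],[0.0293,-0.0055,0.003,0,0,0,1],[0.0293,-0.0055,0.003,0,0,0,1],[0.0293,-0.0055,0.003,0,0,0,1],[0.0293,-0.0055,0.003,0,0,0,1],[0.0293,-0.0055,0.003,0,0,0,1],[0.0293,-0.0055,0.003,0,0,0,1],[0,0,0.01,0,0,0.1155,1],[0,0,0.01,0,0,0.1155,1],[0,0,0.01,0,0,0.1155,1],[0,0,0.01,0,0,0.1155,1],[0,0,0.01,0,0,0.1155,1],[0,0,0,0,0,0.1155,1]]], "newtons": 20}}

```text
clock: 1.97
ee_pos: [601.0, -402.8, 143.6]
ee_rot: [0.987, -0.159, -0.002, -0.001]
force: [-1.2, 0.1, -1.0]
finger_gap: 0.003
grasp_force: 0.0
```

Call:
{"op": "servo_tool", "data": {"rows": [[[0,0,0.01,0,0,0,1],[0,0,0.01,0,0,0,1],[0,0,0.01,0,0,0,1],[0,0,0.008,0,0,0,1],[0,0,0.004,0,0,0,1],[0,0,0,0,0,0,1],[0,0,0,0,0,0,1]]]}}

```text
clock: 2.55
ee_pos: [602.1, -403.8, 104.2]
ee_rot: [0.988, -0.156, -0.0, -0.0]
force: [-0.1, -0.0, 0.1]
finger_gap: 0.006
grasp_force: 0.0
```

Call:
{"op": "servo_tool", "data": {"rows": [[[0,0,0.001,0,0,0,1],[0,0,0.001,0,0,0,1],[0,0,0.001,0,0,0,1],[0,0,0.0005,0,0,0,1],[0,0,0,0,0,0,1],[0,0,0,0,0,0,1]]]}}

```text
clock: 3.05
ee_pos: [602.3, -403.9, 101.3]
ee_rot: [0.988, -0.156, 0.0, 0.0]
force: [0.6, -0.4, 0.4]
finger_gap: 0.003
grasp_force: 0.0
```

Call:
{"op": "servo_tool", "data": {"rows": [[[0,0,0.001,0,0,0,1],[0,0,0.001,0,0,0,1],[0,0,0.001,0,0,0,1],[0,0,0.001,0,0,0,1],[0,0,0.0005,0,0,0,1],[0,0,0,0,0,0,1]]]}}

```text
clock: 3.55
ee_pos: [602.1, -403.9, 96.4]
ee_rot: [0.988, -0.156, -0.0, -0.0]
force: [0.3, 0.2, 1.1]
finger_gap: 0.004
grasp_force: 0.0
```

Call:
{"op": "servo_tool", "data": {"rows": [[[0,0,0.0007,0,0,0,1],[0,0,0.0006,0,0,0,1],[0,0,0,0,0,0,1],[0,0,0,0,0,0,1]]]}}

```text
clock: 3.88
ee_pos: [602.3, -403.9, 95.7]
ee_rot: [0.988, -0.156, 0.0, 0.0]
force: [-1.5, 0.7, 2.2]
finger_gap: 0.003
grasp_force: 0.8
```

Call:
{"op": "servo_tool", "data": {"rows": [[[0,0,0.0007,0,0,0,1],[0,0,0.0005,0,0,0,1],[0,0,0,0,0,0,1],[0,0,0,0,0,0,1]]]}}

```text
clock: 4.22
ee_pos: [602.3, -404.0, 95.0]
ee_rot: [0.988, -0.156, 0.0, 0.0]
force: [-1.8, 2.2, 4.4]
finger_gap: 0.009
grasp_force: 2.6
```

Call:
{"op": "servo_tool", "data": {"rows": [[[0,0,0.0006,0,0,0,1],[0,0,0.0003,0,0,0,1],[0,0,0,0,0,0,1],[0,0,0,0,0,0,1]]]}}

```text
clock: 4.55
ee_pos: [602.4, -404.0, 94.9]
ee_rot: [0.988, -0.156, 0.0, 0.0]
force: [-3.3, 2.1, 9.1]
finger_gap: 0.008
grasp_force: 4.3
```

Call:
{"op": "servo_tool", "data": {"rows": [[[0,0,0,0,0,0,1],[0,0,0,0,0,0,1],[0,0,0,0,0,0,1],[0,0,0,0,0,0,1],[0,0,0,0,0,0,1],[0,0,0,0,0,0,1],[0,0,0,0,0,0,1],[0,0,0,0,0,0,1],[0,0,0,0,0,0,1],[0,0,0,0,0,0,1]]]}}

```text
clock: 5.38
ee_pos: [602.4, -404.0, 94.9]
ee_rot: [0.988, -0.156, 0.0, 0.0]
force: [-3.0, 1.6, 8.0]
finger_gap: 0.005
grasp_force: 4.3
```

Call:
{"op": "servo_tool", "data": {"rows": [[[0,0,-0.002,0,0,0,1],[0,0,-0.01,0,0,0,1],[0,0,-0.02,0,0,0,1],[0,0,-0.02,0,0,0,1],[0,0,-0.02,0,0,0,1],[-0.0162,-0.0098,0,0,0,0,1],[-0.0162,-0.0098,0,0,0,0,0.6],[-0.0162,-0.0098,0,0,0,0,0.5],[-0.0162,-0.0098,0,0,0,0,0.5],[-0.0162,-0.0098,0,0,0,0,0.5],[-0.0162,-0.0098,0,0,0,0,0.5],[-0.0162,-0.0098,0,0,0,0,0.5],[-0.0162,-0.0098,0,0,0,0,0.5],[0,0,0,0,0,0.085,0.5],[0,0,0,0,0,0.08,0.5],[0,0,0,0,0,0,0.5],[0,0,0,0,0,0,0.5]]]}}

```text
clock: 6.8
ee_pos: [503.4, -289.4, 165.6]
ee_rot: [0.972, -0.236, 0.0, 0.0]
force: [-0.3, -0.2, -0.5]
finger_gap: 0.501
grasp_force: 0.0
```

```bash
python3 - <<'E'
from h import *
f=grab('wrist','w1');P=cloud(f);Z=P[...,2]
gm=(Z>32)&(Z<48)&(P[...,1]<-240)&(P[...,1]>-330)&(P[...,0]<560)&(P[...,0]>450)
n,l,st,c=cv2.connectedComponentsWithStats(gm.astype(np.uint8));i=1+st[1:,4].argmax()
print(st[i],cv2.minAreaRect(P[l==i][:,:2].astype(np.float32)),np.median(P[l==i][:,2]))
print(bot.state()['ee_pos'])
E
```

```text
[ 310  197   21   71 1385] ((503.5897521972656, -290.55029296875), (13.69508171081543, 49.40407943725586), 62.34889602661133) 41.916697680644816
[ 503.41725332 -289.44484458  165.47847745]
```

View pics/w1.png

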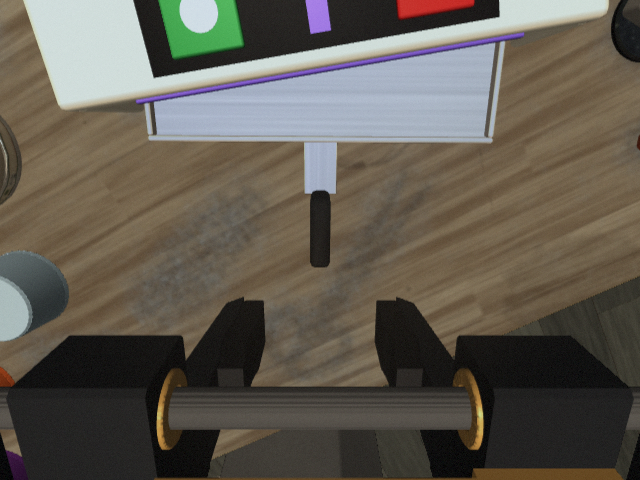

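The wrist view shows the grip at (320,230) in line between the fingers. The tray front edge is level in this view, and the hood is turned about 9° against it. I'll lower and grip.

Call:
{"op": "servo_tool", "data": {"rows": [[[0,0,0.025,0,0,0,0.5],[0,0.001,0.025,0,0,0,0.5],[0,0,0.025,0,0,0,0.5],[0,0,0.025,0,0,0,0.5],[0,0,0.025,0,0,0,0.5],[0,0,0.018,0,0,0,0.5],[0,0,0.009,0,0,0,0.5],[0,0,0,0,0,0,0.7],[0,0,0,0,0,0,1],[0,0,0,0,0,0,1],[0,0,0,0,0,0,1],[0,0,0,0,0,0,1],[0,0,0,0,0,0,1],[0,0,0,0,0,0,1]]], "newtons": 40}}

```text
clock: 8.02
ee_pos: [504.0, -290.8, 14.8]
ee_rot: [0.971, -0.237, 0.001, 0.0]
force: [0.6, 0.8, 5.1]
finger_gap: 0.154
grasp_force: 40.0
```

Call:
{"op": "servo_tool", "data": {"rows": [[[-0.004,0,0,0,0,0,1],[-0.008,0,0,0,0,0,1],[-0.01,0,0,0,0,0,1],[-0.01,0,0,0,0,0,1],[-0.01,0,0,0,0,0,1],[-0.01,0,0,0,0,0,1],[-0.01,0,0,0,0,0,1],[-0.01,0,0,0,0,0,1],[-0.007,0,0,0,0,0,1],[0,0,0,0,0,0,1]]]}}

```text
clock: 8.85
ee_pos: [432.0, -253.6, 14.2]
ee_rot: [0.971, -0.237, 0.001, 0.0]
force: [0.3, 0.5, 9.8]
finger_gap: 0.155
grasp_force: 40.0
```

Call:
{"op": "servo_tool", "data": {"rows": [[[0,0.006,0,0,0,-0.015,1],[0,0.006,0,0,0,-0.025,1],[0,0.006,0,0,0,-0.03,1],[0,0.006,0,0,0,-0.03,1],[0,0.006,0,0,0,-0.03,1],[0,0.003,0,0,0,-0.025,1],[0,0,0,0,0,-0.012,1],[0,0,0,0,0,0,1],[0,0,0,0,0,0,1]]]}}

```text
clock: 9.6
ee_pos: [418.1, -282.6, 13.8]
ee_rot: [0.988, -0.156, -0.001, -0.001]
force: [0.1, 2.8, 10.8]
finger_gap: 0.153
grasp_force: 40.0
```

```bash
cat > cap.py <<'E'
from h import *
def lst(f):
    P=cloud(f);Z=P[...,2]
    m=(Z>30)&(Z<55)&(P[...,0]>330)&(P[...,0]<620)&(P[...,1]>-420)&(P[...,1]<250)
    n,l,s,c=cv2.connectedComponentsWithStats(m.astype(np.uint8))
    for i in range(1,n):
        if s[i,4]>100:
            q=P[(l==i)&(Z>36)]
            if len(q)>30: print(c[i].round(),s[i,4],'mid',((np.percentile(q,2,0)+np.percentile(q,98,0))/2).round(1)[:2],'z',np.median(q[:,2]).round(),np.median(f['frame'][l==i],0))
E
python3 - <<'E'
from cap import *
f=grab('top','t2');lst(f)
E
```

```text
[289. 248.] 539 mid [562.4 -51. ] z 39.0 [220. 225. 220.]
[241. 274.] 559 mid [504.4  49.8] z 39.0 [232. 152.  10.]
[289. 297.] 566 mid [456.7 -53.6] z 39.0 [216. 222. 217.]
[216. 315.] 581 mid [417.5  98.1] z 39.0 [169.  74. 167.]
```

View pics/t2.png

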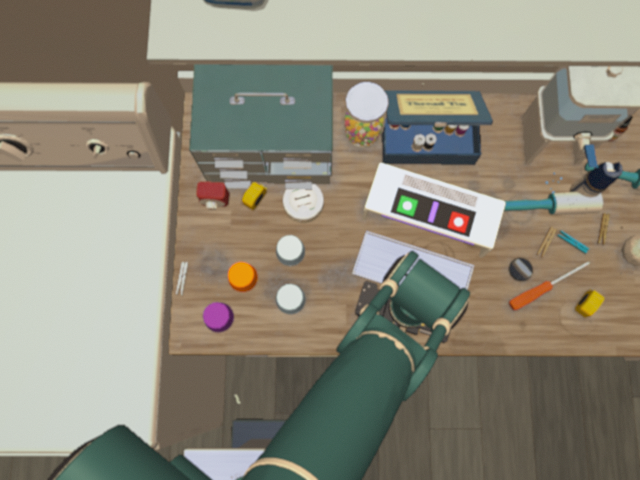

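The tray is out and straight: its front edge lies below the hood and the origin is at about hood x = -125. I'll release the grip and go above cap B.

Call:
{"op": "servo_tool", "data": {"rows": [[[0,0,0,0,0,0,0.6],[0,0,0,0,0,0,0.6],[0,0,0,0,0,0,0.6],[0,0,0,0,0,0,0.6],[0,0,-0.01,0,0,0,0.6],[0,0,-0.025,0,0,0,0.6],[0,0,-0.025,0,0,0,0.6],[0,0,-0.025,0,0,0,0.6],[0,0,-0.025,0,0,0,0.3],[-0.0038,-0.0255,0,0,0,0,0],[-0.0038,-0.0255,0,0,0,0,0],[-0.0038,-0.0255,0,0,0,0,0],[-0.0038,-0.0255,0,0,0,0,0],[-0.0038,-0.0255,0,0,0,0,0],[-0.0038,-0.0255,0,0,0,0,0],[-0.0038,-0.0255,0,0,0,0,0],[-0.0038,-0.0255,0,0,0,0,0],[-0.0038,-0.0255,0,0,0,0,0],[0,0,0,0,0,0,0],[0,0,0,0,0,0,0]]]}}

```text
clock: 11.32
ee_pos: [456.9, -54.0, 123.7]
ee_rot: [0.988, -0.154, -0.0, 0.0]
force: [-0.3, -0.8, -0.3]
finger_gap: 0.997
grasp_force: 0.0
```

```bash
python3 - <<'E'
from cap import *
f=grab('wrist','w2');lst(f);print(bot.state()['ee_pos'],bot.state()['finger_gap'])
print('top');f=grab('top');lst(f)
P=cloud(f);Z=P[...,2];g=(Z>30)&(Z<50)&(P[...,0]>370)&(P[...,0]<470)&(P[...,1]<-230)&(P[...,1]>-340)
print('grip',cv2.minAreaRect(P[g][:,:2].astype(np.float32)))
E
```

```text
[252.  71.] 9660 mid [562.3 -51.7] z 40.0 [181. 196. 195.]
[127. 228.] 7378 mid [504.7  49.1] z 40.0 [196. 120.  45.]
[317. 250.] 6755 mid [458.  -53.7] z 40.0 [169. 185. 183.]
[104. 348.] 1409 mid [434.   96.9] z 40.0 [117.  47. 124.]
[456.83771934 -54.78970324 123.59610042] 1.000853807031401
top
[284. 303.] 135 mid [442.8 -42.2] z 40.0 [209. 218. 211.]
[399. 316.] 169 mid [ 417.4 -283. ] z 41.0 [54. 50. 46.]
grip ((417.58905029296875, -282.9871520996094), (14.397223472595215, 50.52407455444336), 71.92717742919922)
```

Call:
{"op": "servo_tool", "data": {"rows": [[[0,0,0.02,0,0,0,0],[0,0,0.025,0,0,0,0],[0,0,0.025,0,0,0,0],[0,0,0.025,0,0,0,0],[0,0,0.01,0,0,0,0],[0,0,0.006,0,0,0,0.1],[0,0,0,0,0,0,1],[0,0,0,0,0,0,1],[0,0,0,0,0,0,1],[0,0,0,0,0,0,1],[0,0,0,0,0,0,1],[0,0,0,0,0,0,1]]], "newtons": 25}}

```text
clock: 12.42
ee_pos: [458.3, -55.1, 13.6]
ee_rot: [0.988, -0.155, 0.001, 0.0]
force: [-0.1, -0.6, 5.2]
finger_gap: 0.67
grasp_force: 25.0
```

Call:
{"op": "servo_tool", "data": {"rows": [[[0,0,-0.006,0,0,0,1],[0,0,-0.02,0,0,0,1],[0,0,-0.027,0,0,0,1],[0,0,-0.027,0,0,0,1],[0.0118,0.0241,0,0,0,0,1],[0.0118,0.0241,0,0,0,0,1],[0.0118,0.0241,0,0,0,0,1],[0.0118,0.0241,0,0,0,0,1],[0.0118,0.0241,0,0,0,0,1],[0.0118,0.0241,0,0,0,0,1],[0.0118,0.0241,0,0,0,0,1],[0.0118,0.0241,0,0,0,0,1],[0.0118,0.0241,0,0,0,0,1],[0.0118,0.0241,0,0,0,0,1],[0.0118,0.0241,0,0,0,0,1],[0.0118,0.0241,0,0,0,0,1],[0,0,0,0,0,0,1],[0,0,0,0,0,0,1]]]}}

```text
clock: 13.92
ee_pos: [502.7, -374.5, 92.4]
ee_rot: [0.988, -0.156, -0.0, -0.0]
force: [0.0, 0.4, -0.4]
finger_gap: 0.671
grasp_force: 24.7
```

```bash
python3 - <<'E'
from h import *
f=grab('wrist','w3');s=bot.state();print(s['ee_pos'],s['finger_gap'],s['grasp_force'])
E
```

```text
[ 502.42819957 -373.29505809   92.11215059] 0.6760464085324853 24.729248861549422
```

View pics/w3.png

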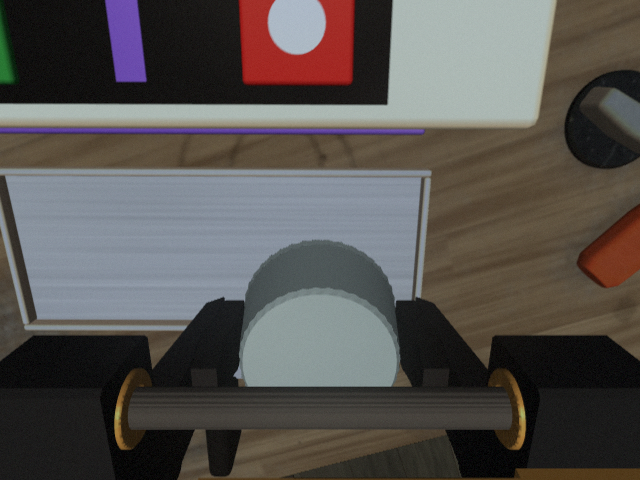

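The cap is held at (320,320) over the right half of the tray, which is straight under the hood front. I'll lower it and release.

Call:
{"op": "servo_tool", "data": {"rows": [[[0,0,0.015,0,0,0,1],[0,0,0.02,0,0,0,1],[0,0,0.02,0,0,0,1],[0,0,0.01,0,0,0,1],[0,0,0.004,0,0,0,1],[0,0,0.003,0,0,0,1],[0,0,0.0015,0,0,0,1],[0,0,0,0,0,0,1],[0,0,0,0,0,0,0.2],[0,0,0,0,0,0,0.1],[0,0,0,0,0,0,0.1],[0,0,0,0,0,0,0.1],[0,0,-0.005,0,0,0,0.1],[0,0,-0.02,0,0,0,0.1],[0,0,-0.03,0,0,0,0.1],[0,0,-0.03,0,0,0,0],[0,0,0,0,0,0,0]]]}}

```text
clock: 15.38
ee_pos: [506.7, -376.7, 111.4]
ee_rot: [0.988, -0.156, 0.005, 0.003]
force: [0.3, 0.5, 1.3]
finger_gap: 0.993
grasp_force: 0.0
```

```bash
python3 - <<'E'
from cap import *
s=bot.state();print(s['ee_pos'],s['force'])
f=grab('wrist');lst(f)
print('top');f=grab('top');lst(f)
E
```

```text
[ 506.70879503 -376.66252153  111.35306916] [0.32920282 0.54107512 1.27467018]
[316. 268.] 7761 mid [ 502.9 -374.6] z 44.0 [144. 158. 158.]
[225. 444.] 692 mid [ 406.8 -280.5] z 42.0 [23. 21. 19.]
top
[289. 247.] 537 mid [562.5 -51.5] z 39.0 [225. 230. 225.]
[241. 274.] 556 mid [503.9  49.9] z 39.0 [236. 157.  10.]
[216. 315.] 578 mid [418.4  98.3] z 39.0 [175.  76. 172.]
```

Call:
{"op": "servo_tool", "data": {"rows": [[[-0.0034,-0.0233,0,0,0,0,0],[-0.0034,-0.0233,0,0,0,0,0],[-0.0034,-0.0233,0,0,0,0,0],[-0.0034,-0.0233,0,0,0,0,0],[-0.0034,-0.0233,0,0,0,0,0],[-0.0034,-0.0233,0,0,0,0,0],[-0.0034,-0.0233,0,0,0,0,0],[-0.0034,-0.0233,0,0,0,0,0],[-0.0034,-0.0233,0,0,0,0,0],[-0.0034,-0.0233,0,0,0,0,0],[-0.0034,-0.0233,0,0,0,0,0],[-0.0034,-0.0233,0,0,0,0,0],[-0.0034,-0.0233,0,0,0,0,0],[-0.0034,-0.0233,0,0,0,0,0],[0,0,0,0,0,0,0],[0,0,0,0,0,0,0]]]}}

```text
clock: 16.82
ee_pos: [556.6, -47.6, 102.2]
ee_rot: [0.988, -0.154, -0.002, 0.0]
force: [0.1, 0.5, -1.3]
finger_gap: 1.0
grasp_force: 0.0
```

```bash
python3 - <<'E'
from cap import *
s=bot.state();print(s['ee_pos'],s['ee_rot'])
f=grab('wrist');lst(f)
E
```

```text
[556.55639527 -47.56535149 102.18190853] [ 9.88036147e-01 -1.54214923e-01 -1.51139878e-03  2.11279480e-04]
[321. 249.] 8159 mid [563.6 -51.6] z 40.0 [171. 186. 185.]
[215. 371.] 1431 mid [511.9  35.6] z 40.0 [190. 113.  43.]
[175. 474.] 569 mid [442.3  90.5] z 37.0 [61. 26. 66.]
```

Call:
{"op": "servo_tool", "data": {"rows": [[[0.0074,0.0018,0.01,0,0,0,0],[0,0,0.02,0,0,0,0],[0,0,0.025,0,0,0,0],[0,0,0.02,0,0,0,0],[0,0,0.01,0,0,0,0],[0,0,0.004,0,0,0,0],[0,0,0,0,0,0,1],[0,0,0,0,0,0,1],[0,0,0,0,0,0,1],[0,0,0,0,0,0,1],[0,0,0,0,0,0,1],[0,0,0,0,0,0,1]]]}}

```text
clock: 17.87
ee_pos: [565.5, -52.7, 16.1]
ee_rot: [0.988, -0.155, 0.001, 0.0]
force: [-0.2, -0.6, 3.1]
finger_gap: 0.662
grasp_force: 25.0
```

Call:
{"op": "servo_tool", "data": {"rows": [[[0,0,-0.006,0,0,0,1],[0,0,-0.02,0,0,0,1],[0,0,-0.027,0,0,0,1],[0,0,-0.027,0,0,0,1],[0.0045,0.0228,0,0,0,0,1],[0.0045,0.0228,0,0,0,0,1],[0.0045,0.0228,0,0,0,0,1],[0.0045,0.0228,0,0,0,0,1],[0.0045,0.0228,0,0,0,0,1],[0.0045,0.0228,0,0,0,0,1],[0.0045,0.0228,0,0,0,0,1],[0.0045,0.0228,0,0,0,0,1],[0.0045,0.0228,0,0,0,0,1],[0,0,0,0,0,0,1],[0,0,0,0,0,0,1]]]}}

```text
clock: 19.12
ee_pos: [539.5, -261.0, 95.1]
ee_rot: [0.988, -0.157, 0.0, -0.0]
force: [0.1, 0.1, -0.6]
finger_gap: 0.66
grasp_force: 24.7
```

```bash
python3 - <<'E'
from cap import *
s=bot.state();print(s['ee_pos'],s['ee_rot'],s['finger_gap'])
f=grab('wrist','w4')
E
```

```text
[ 539.52962053 -261.04981732   95.09873594] [ 9.87666973e-01 -1.56569258e-01  4.07877387e-05 -1.29640817e-04] 0.6604356759088867
```

View pics/w4.png

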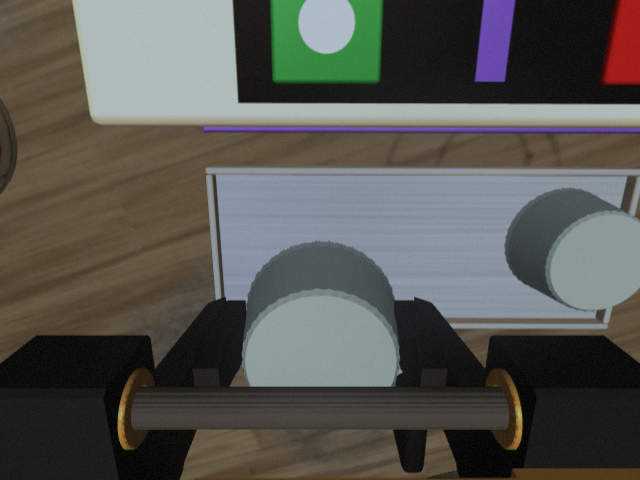

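Cap A is held at (320,320) over the left half of the tray, and cap B stands at (580,250). I'll lower it and release.

Call:
{"op": "servo_tool", "data": {"rows": [[[0,0,0.015,0,0,0,1],[0,0,0.02,0,0,0,1],[0,0,0.02,0,0,0,1],[0,0,0.01,0,0,0,1],[0,0,0.005,0,0,0,1],[0,0,0.003,0,0,0,1],[0,0,0.0015,0,0,0,1],[0,0,0,0,0,0,1],[0,0,0,0,0,0,0.2],[0,0,0,0,0,0,0.1],[0,0,0,0,0,0,0.1],[0,0,0,0,0,0,0.1],[0,0,-0.005,0,0,0,0.1],[0,0,-0.02,0,0,0,0.1],[0,0,-0.03,0,0,0,0.1],[0,0,-0.03,0,0,0,0.1],[0,0,0,0,0,0,0.5],[0,0,0,0,0,0,0.5],[0,0,0,0,0,0,0.5]]]}}

```text
clock: 20.75
ee_pos: [539.6, -260.2, 105.3]
ee_rot: [0.988, -0.156, 0.0, 0.0]
force: [0.7, -0.6, 0.4]
finger_gap: 0.696
grasp_force: 0.0
```

```bash
python3 - <<'E'
from cap import *
s=bot.state();print(s['ee_pos'],s['force'],s['ee_rot'])
f=grab('wrist');lst(f)
f=grab('top');lst(f)
P=cloud(f);Z=P[...,2];g=(Z>30)&(Z<50)&(P[...,0]>370)&(P[...,0]<460)&(P[...,1]<-250)&(P[...,1]>-340)
print('grip',cv2.minAreaRect(P[g][:,:2].astype(np.float32)))
E
```

```text
[ 539.5697993  -260.15725269  105.34719298] [ 0.7380176  -0.56548028  0.43338478] [ 9.87835660e-01 -1.55501474e-01  2.23803917e-05  5.50344317e-06]
[578. 251.] 8807 mid [ 502.3 -396.3] z 45.0 [142. 157. 157.]
[320. 265.] 8235 mid [ 538.5 -261.1] z 44.0 [147. 161. 161.]
[410. 443.] 678 mid [ 406.4 -279. ] z 42.0 [20. 18. 16.]
[241. 274.] 560 mid [504.   49.6] z 39.0 [236. 157.  10.]
[453. 277.] 537 mid [ 499.6 -396.8] z 42.0 [222. 227. 223.]
[216. 315.] 583 mid [417.5  97.6] z 39.0 [175.  76. 173.]
grip ((396.28497314453125, -278.45709228515625), (10.90578556060791, 6.429230690002441), 80.46431732177734)
```

Cap B was knocked aside, from (503,-375) to about (501,-396). It still stands flat in the tray, at about tray y = -82. I'll go back over the grip.

Call:
{"op": "servo_tool", "data": {"rows": [[[-0.0136,0.0074,-0.004,0,0,0,0.5],[-0.0136,0.0074,-0.004,0,0,0,0.5],[-0.0136,0.0074,-0.004,0,0,0,0.5],[-0.0136,0.0074,-0.004,0,0,0,0.5],[-0.0136,0.0074,-0.004,0,0,0,0.5],[-0.0136,0.0074,-0.004,0,0,0,0.5],[-0.0136,0.0074,-0.004,0,0,0,0.5],[-0.0136,0.0074,-0.004,0,0,0,0.5],[0,0,0,0,0,0,0.5],[0,0,0,0,0,0,0.5]]]}}

```text
clock: 21.68
ee_pos: [417.2, -282.8, 136.2]
ee_rot: [0.988, -0.156, -0.001, -0.001]
force: [1.2, 0.5, 0.5]
finger_gap: 0.503
grasp_force: 0.0
```

```bash
python3 - <<'E'
from cap import *
s=bot.state();print(s['ee_pos'],s['ee_rot'])
f=grab('wrist','w5');P=cloud(f);Z=P[...,2]
g=(Z>34)&(Z<48)&(P[...,0]>370)&(P[...,0]<460)&(P[...,1]<-250)&(P[...,1]>-320)
print('grip',g.sum(),cv2.minAreaRect(P[g][:,:2].astype(np.float32)));lst(f)
h=P[(Z>84)&(Z<100)&(P[...,0]>540)];print('hood front-ish',h.min(0))
t=P[(Z>9)&(Z<16)&(P[...,0]>450)&(P[...,0]<640)&(P[...,1]<-170)&(P[...,1]>-460)];print('rim',cv2.minAreaRect(t[:,:2].astype(np.float32)))
for c in((502,-396),(538.5,-261)):
    m=np.hypot(P[...,0]-c[0],P[...,1]-c[1])<24;q=P[m&(Z>36)];A=np.c_[q[:,:2]-c,np.ones(len(q))];print(c,np.linalg.lstsq(A,q[:,2],rcond=None)[0].round(3))
E
```

```text
[ 417.20380351 -282.79063565  136.17045815] [ 9.87740265e-01 -1.56103781e-01 -7.19928483e-04 -5.10146089e-04]
grip 1705 ((417.8435974121094, -283.5020446777344), (13.8790283203125, 49.23573684692383), 71.59610748291016)
[213.  58.] 9612 mid [ 536.2 -261.5] z 44.0 [190. 206. 205.]
[473.  48.] 8651 mid [ 498.3 -396.4] z 45.0 [181. 197. 197.]
[319. 244.] 1736 mid [ 418.2 -283.6] z 42.0 [36. 33. 30.]Traceback (most recent call last):
  File "<stdin>", line 6, in <module>
    return umr_minimum(a, axis, None, out, keepdims, initial, where)
ValueError: zero-size array to reduction operation minimum which has no identity
```

View pics/w5.png

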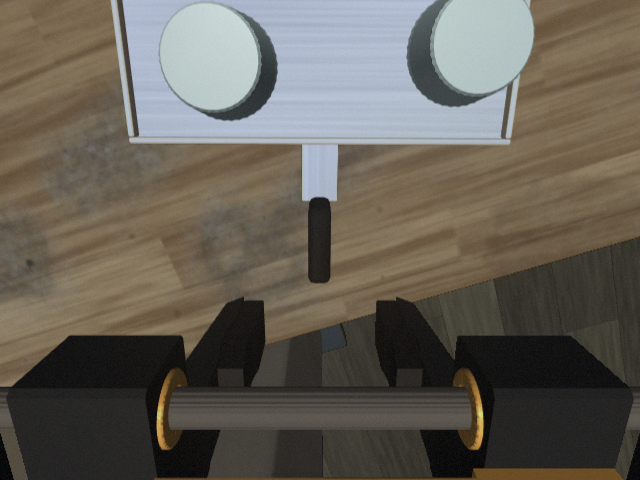

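The wrist view shows the grip at (319,240) between the fingers, with both caps standing in the tray at (212,58) and (470,48). I'll check that cap B is flat before pushing.

```bash
python3 - <<'E'
from cap import *
f=grab('wrist');P=cloud(f);Z=P[...,2]
for u,v in((210,55),(483,45)):
    q=P[v-22:v+22,u-22:u+22].reshape(-1,3);c=q.mean(0);A=np.c_[q[:,:2]-c[:2],np.ones(len(q))];print(c.round(),np.linalg.lstsq(A,q[:,2],rcond=None)[0].round(3))
f=grab('top');P=cloud(f);Z=P[...,2]
h=P[(Z>84)&(Z<100)&(P[...,0]>540)&(P[...,0]<740)&(P[...,1]<-190)&(P[...,1]>-510)];print(cv2.minAreaRect(h[:,:2].astype(np.float32)))
E
```

```text
** On entry to DLASCL parameter number  4 had an illegal value
 ** On entry to DLASCL parameter number  4 had an illegal valueTraceback (most recent call last):
  File "<stdin>", line 4, in <module>
    x, resids, rank, s = _umath_linalg.lstsq(a, b, rcond,
                         ~~~~~~~~~~~~~~~~~~~^^^^^^^^^^^^^
                                             signature=signature)
                                             ^^^^^^^^^^^^^^^^^^^^
    raise LinAlgError("SVD did not converge in Linear Least Squares")
numpy.linalg.LinAlgError: SVD did not converge in Linear Least Squares
```

Call:
{"op": "servo_tool", "data": {"rows": [[[0,0,0.02,0,0,0,0.5],[0.0005,0.0005,0.025,0,0,0,0.5],[0,0,0.025,0,0,0,0.5],[0,0,0.025,0,0,0,0.5],[0,0,0.018,0,0,0,0.5],[0,0,0.006,0,0,0,0.5],[0,0,0.002,0,0,0,0.5],[0,0,0,0,0,0,0.7],[0,0,0,0,0,0,1],[0,0,0,0,0,0,1],[0,0,0,0,0,0,1],[0,0,0,0,0,0,1],[0,0,0,0,0,0,1],[0,0,0,0,0,0,1]]], "newtons": 40}}

```text
clock: 22.95
ee_pos: [419.2, -284.2, 17.3]
ee_rot: [0.988, -0.156, 0.001, 0.0]
force: [1.2, 2.7, 4.7]
finger_gap: 0.158
grasp_force: 40.0
```

```bash
python3 - <<'E'
from cap import *
for n in('top','side'):
    f=grab(n,n+'6');P=cloud(f);Z=P[...,2]
    for c in((500,-396),(538,-261)):
        q=P[(np.hypot(P[...,0]-c[0],P[...,1]-c[1])<24)&(Z>37)&(Z<55)]
        if len(q)<40: print(n,c,len(q));continue
        A=np.c_[q[:,:2]-c,np.ones(len(q))];print(n,len(q),q.mean(0).round(1),np.linalg.lstsq(A,q[:,2],rcond=None)[0].round(3))
    h=P[(Z>84)&(Z<100)&(P[...,0]>540)&(P[...,0]<740)&(P[...,1]<-190)&(P[...,1]>-510)];print(cv2.minAreaRect(h[:,:2].astype(np.float32)))
E
```

```text
top 269 [ 505.1 -399.9   43.2] [-2.000e-02 -6.000e-03  4.328e+01]
top 329 [ 540.2 -258.3   42.7] [-1.5000e-02 -4.0000e-03  4.2753e+01]
((642.2100830078125, -355.86981201171875), (277.44012451171875, 111.85801696777344), 71.63699340820312)
side (500, -396) 2
side 106 [ 537.8 -259.7   43.1] [ 1.0000e-03 -1.1000e-02  4.3136e+01]
((642.6957397460938, -350.7119140625), (278.28582763671875, 109.60172271728516), 71.7812271118164)
```

Call:
{"op": "servo_tool", "data": {"rows": [[[0.002,0,0,0,0,0,1],[0.004,0,0,0,0,0,1],[0.006,0,0,0,0,0,1],[0.007,0,0,0,0,0,1],[0.007,0,0,0,0,0,1],[0.007,0,0,0,0,0,1],[0.006,0,0,0,0,0,1],[0.004,0,0,0,0,0,1],[0.002,0,0,0,0,0,1],[0,0,0,0,0,0,1]]]}}

```text
clock: 23.88
ee_pos: [459.4, -297.1, 16.6]
ee_rot: [0.988, -0.155, -0.002, -0.0]
force: [-6.7, 2.1, 11.0]
finger_gap: 0.155
grasp_force: 40.0
```

```bash
python3 - <<'E'
from cap import *
f=grab('wrist','w7');print(bot.state()['ee_pos'],bot.state()['force'],bot.state()['grasp_force'])
E
```

```text
[ 459.43890522 -297.10385461   16.65619154] [-6.90540701  2.2894169  10.57811686] 39.99969083815813
```

View pics/w7.png

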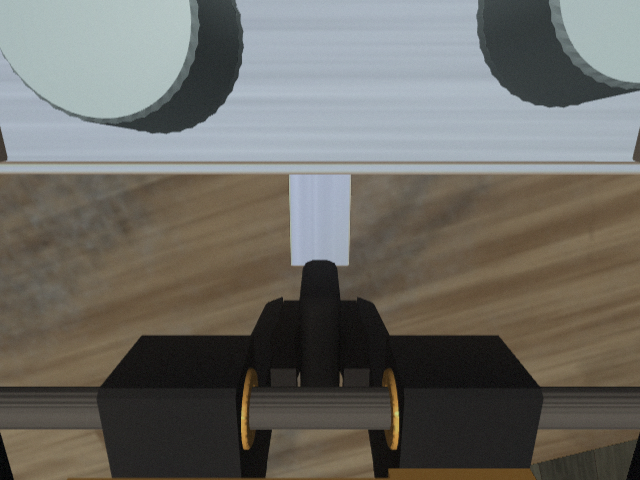

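The grip is held at (320,320), the tray edge is level, and the caps are well inside. I'll carry on in.

Call:
{"op": "servo_tool", "data": {"rows": [[[0.003,0,0,0,0,0,1],[0.005,0,0,0,0,0,1],[0.006,0,0,0,0,0,1],[0.006,0,0,0,0,0,1],[0.006,0,0,0,0,0,1],[0.006,0,0,0,0,0,1],[0.006,0,0,0,0,0,1],[0.006,0,0,0,0,0,1],[0.006,0,0,0,0,0,1],[0.005,0,0,0,0,0,1],[0.004,0,0,0,0,0,1],[0.003,0,0,0,0,0,1],[0,0,0,0,0,0,1],[0,0,0,0,0,0,1]]]}}

```text
clock: 25.1
ee_pos: [518.5, -316.3, 16.7]
ee_rot: [0.988, -0.155, -0.002, -0.0]
force: [-6.9, 1.4, 9.5]
finger_gap: 0.157
grasp_force: 40.0
```

Call:
{"op": "servo_tool", "data": {"rows": [[[0.003,0,0,0,0,0,1],[0.003,0,0,0,0,0,1],[0.003,0,0,0,0,0,1],[0.002,0,0,0,0,0,1],[0.001,0,0,0,0,0,1],[0.001,0,0,0,0,0,1],[0,0,0,0,0,0,1]]]}}

```text
clock: 25.68
ee_pos: [530.2, -320.1, 16.7]
ee_rot: [0.988, -0.155, -0.003, -0.001]
force: [-9.4, 2.0, 11.7]
finger_gap: 0.155
grasp_force: 40.0
```

Call:
{"op": "servo_tool", "data": {"rows": [[[0.001,0,0,0,0,0,1],[0.001,0,0,0,0,0,1],[0.001,0,0,0,0,0,1],[0,0,0,0,0,0,1]]]}}

```text
clock: 26.02
ee_pos: [533.0, -321.0, 16.7]
ee_rot: [0.988, -0.155, -0.003, -0.001]
force: [-8.3, 3.6, 11.1]
finger_gap: 0.156
grasp_force: 40.0
```

Call:
{"op": "servo_tool", "data": {"rows": [[[0.001,0,0,0,0,0,1],[0.001,0,0,0,0,0,1],[0.001,0,0,0,0,0,1],[0,0,0,0,0,0,1]]]}}

```text
clock: 26.35
ee_pos: [535.9, -321.9, 16.7]
ee_rot: [0.988, -0.155, -0.003, -0.001]
force: [-7.7, 2.0, 10.6]
finger_gap: 0.156
grasp_force: 40.0
```

Call:
{"op": "servo_tool", "data": {"rows": [[[0.001,0,0,0,0,0,1],[0.001,0,0,0,0,0,1],[0,0,0,0,0,0,1]]]}}

```text
clock: 26.6
ee_pos: [537.7, -322.5, 16.8]
ee_rot: [0.988, -0.155, -0.003, -0.0]
force: [-7.9, 2.4, 11.5]
finger_gap: 0.153
grasp_force: 40.0
```

Call:
{"op": "servo_tool", "data": {"rows": [[[0.001,0,0,0,0,0,1],[0.001,0,0,0,0,0,1],[0,0,0,0,0,0,1]]]}}

```text
clock: 26.85
ee_pos: [538.5, -322.7, 16.7]
ee_rot: [0.988, -0.155, -0.004, -0.001]
force: [-11.9, 3.9, 14.4]
finger_gap: 0.157
grasp_force: 40.0
```

Call:
{"op": "servo_tool", "data": {"rows": [[[0.001,0,0,0,0,0,1],[0.001,0,0,0,0,0,1],[0,0,0,0,0,0,1]]]}}

```text
clock: 27.1
ee_pos: [538.8, -322.6, 16.6]
ee_rot: [0.988, -0.155, -0.006, -0.001]
force: [-15.9, 5.3, 18.8]
finger_gap: 0.156
grasp_force: 40.0
```

Contact is felt at TCP x ≈ 538.5, so the tray is home. I'll relax, release, rise and look.

Call:
{"op": "servo_tool", "data": {"rows": [[[-0.002,0,0,0,0,0,1],[0,0,0,0,0,0,1],[0,0,0,0,0,0,0.6],[0,0,0,0,0,0,0.6],[0,0,0,0,0,0,0.6],[0,0,-0.005,0,0,0,0.6],[0,0,-0.025,0,0,0,0.6],[0,0,-0.03,0,0,0,0.6],[0,0,-0.03,0,0,0,0.6],[0,0,-0.03,0,0,0,1],[0,0,-0.01,0,0,0,1],[0,0,0,0,0,0,1],[0,0,0,0,0,0,1],[0,0,0,0,0,0,1]]]}}

```text
clock: 28.27
ee_pos: [540.9, -322.9, 143.9]
ee_rot: [0.988, -0.155, -0.002, -0.001]
force: [-0.7, 0.0, -0.4]
finger_gap: 0.046
grasp_force: 0.0
```

```bash
python3 - <<'E'
from cap import *
f=grab('wrist','w8');P=cloud(f);Z=P[...,2];print(bot.state()['ee_pos'])
g=(Z>34)&(Z<48)&(P[...,0]>480)&(P[...,0]<580)&(P[...,1]<-290)&(P[...,1]>-355)
n,l,s,c=cv2.connectedComponentsWithStats(g.astype(np.uint8));i=1+s[1:,4].argmax()
print('grip',cv2.minAreaRect(P[l==i][:,:2].astype(np.float32)))
F=f['frame'].astype(int);k=(F[...,1]>F[...,0]+60)&(F[...,1]>F[...,2]+40);v,u=np.nonzero(k)
if len(u): c=((u.min()+u.max())/2,(v.min()+v.max())/2);print('green',c,u.min(),u.max(),v.min(),v.max(),world(f,*c,zw=96).round(1))
E
```

```text
[ 540.59021646 -322.69863088  143.41191155]
grip ((537.0950317382812, -323.1014099121094), (13.60032844543457, 49.163021087646484), 71.8050308227539)
green (np.float64(193.5), np.float64(95.0)) 151 236 53 137 [ 640.6 -297.    96. ]
```

View pics/w8.png

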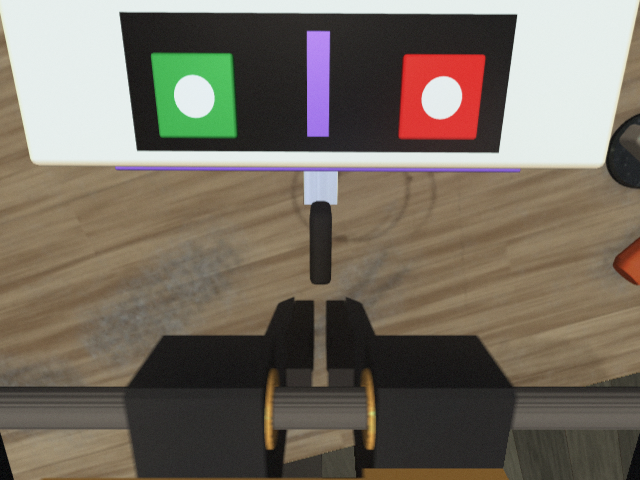

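The tray is home: only the grip at (320,240) and its stem stick out, square to the hood. The green key is at (194,95). I'll go above it and press.

Call:
{"op": "servo_tool", "data": {"rows": [[[0.0142,-0.0089,0,0,0,0,1],[0.0142,-0.0089,0,0,0,0,1],[0.0142,-0.0089,0,0,0,0,1],[0.0142,-0.0089,0,0,0,0,1],[0.0142,-0.0089,0,0,0,0,1],[0.0142,-0.0089,0,0,0,0,1],[0,0,0.01,0,0,0,1],[0,0,0.01,0,0,0,1],[0,0,0.01,0,0,0,1],[0,0,0.008,0,0,0,1],[0,0,0.002,0,0,0,1],[0,0,0,0,0,0,1],[0,0,0,0,0,0,1]]]}}

```text
clock: 29.4
ee_pos: [639.0, -299.3, 106.1]
ee_rot: [0.988, -0.156, -0.0, -0.0]
force: [-0.0, -0.1, -0.4]
finger_gap: 0.001
grasp_force: 0.0
```

Call:
{"op": "servo_tool", "data": {"rows": [[[0,0,0.001,0,0,0,1],[0,0,0.001,0,0,0,1],[0,0,0.001,0,0,0,1],[0,0,0.001,0,0,0,1],[0,0,0.001,0,0,0,1],[0,0,0.001,0,0,0,1],[0,0,0.001,0,0,0,1],[0,0,0.001,0,0,0,1],[0,0,0.0005,0,0,0,1],[0,0,0,0,0,0,1]]]}}

```text
clock: 30.23
ee_pos: [639.5, -299.0, 97.5]
ee_rot: [0.988, -0.155, -0.0, -0.0]
force: [-0.5, 0.1, 0.8]
finger_gap: 0.005
grasp_force: 0.0
```

Call:
{"op": "servo_tool", "data": {"rows": [[[0,0,0.0007,0,0,0,1],[0,0,0.0006,0,0,0,1],[0,0,0,0,0,0,1],[0,0,0,0,0,0,1]]]}}

```text
clock: 30.57
ee_pos: [639.6, -299.1, 96.5]
ee_rot: [0.988, -0.155, -0.0, -0.0]
force: [0.2, 0.9, -0.6]
finger_gap: 0.004
grasp_force: 0.0
```

Call:
{"op": "servo_tool", "data": {"rows": [[[0,0,0.0007,0,0,0,1],[0,0,0.0006,0,0,0,1],[0,0,0,0,0,0,1],[0,0,0,0,0,0,1]]]}}

```text
clock: 30.9
ee_pos: [639.7, -299.1, 95.6]
ee_rot: [0.988, -0.155, 0.0, 0.0]
force: [-0.1, 1.2, 2.2]
finger_gap: 0.005
grasp_force: 1.0
```

Call:
{"op": "servo_tool", "data": {"rows": [[[0,0,0.0006,0,0,0,1],[0,0,0.0004,0,0,0,1],[0,0,0,0,0,0,1],[0,0,0,0,0,0,1]]]}}

```text
clock: 31.23
ee_pos: [639.7, -299.1, 95.0]
ee_rot: [0.988, -0.155, 0.0, 0.0]
force: [-1.6, 1.0, 4.8]
finger_gap: 0.002
grasp_force: 2.6
```

Call:
{"op": "servo_tool", "data": {"rows": [[[0,0,0.0006,0,0,0,1],[0,0,0.0003,0,0,0,1],[0,0,0,0,0,0,1],[0,0,0,0,0,0,1]]]}}

```text
clock: 31.57
ee_pos: [639.8, -299.1, 94.9]
ee_rot: [0.988, -0.155, 0.0, 0.0]
force: [-3.8, 1.5, 8.4]
finger_gap: 0.007
grasp_force: 4.4
```

Call:
{"op": "servo_tool", "data": {"rows": [[[0,0,0,0,0,0,1],[0,0,0,0,0,0,1],[0,0,0,0,0,0,1],[0,0,0,0,0,0,1],[0,0,0,0,0,0,1],[0,0,0,0,0,0,1],[0,0,0,0,0,0,1],[0,0,0,0,0,0,1],[0,0,0,0,0,0,1],[0,0,0,0,0,0,1]]]}}

```text
clock: 32.4
ee_pos: [639.8, -299.1, 94.9]
ee_rot: [0.988, -0.155, 0.0, 0.0]
force: [-3.5, 1.7, 8.5]
finger_gap: 0.003
grasp_force: 4.4
```

Call:
{"op": "servo_tool", "data": {"rows": [[[0,0,-0.002,0,0,0,1],[0,0,-0.01,0,0,0,1],[0,0,-0.025,0,0,0,1],[0,0,-0.03,0,0,0,1],[0,0,-0.03,0,0,0,1],[0,0,-0.02,0,0,0,1],[0,0,0,0,0,0,1],[0,0,0,0,0,0,1],[0,0,0,0,0,0,1]]]}}

```text
clock: 33.15
ee_pos: [638.9, -298.7, 208.9]
ee_rot: [0.988, -0.155, -0.001, -0.0]
force: [-1.0, -0.4, -0.9]
finger_gap: 0.006
grasp_force: 0.0
```

```bash
python3 - <<'E'
from cap import *
f=grab('side','s9');s=bot.state();print(s['ee_pos'],s['force'])
cv2.imwrite('pics/s9c.png',cv2.resize(f['frame'][180:300,240:440,::-1],(800,480),interpolation=cv2.INTER_CUBIC))
E
```

```text
[ 638.449218   -298.51233504  207.88544614] [-0.33757273  0.49367085  0.08703918]
```

View pics/s9c.png

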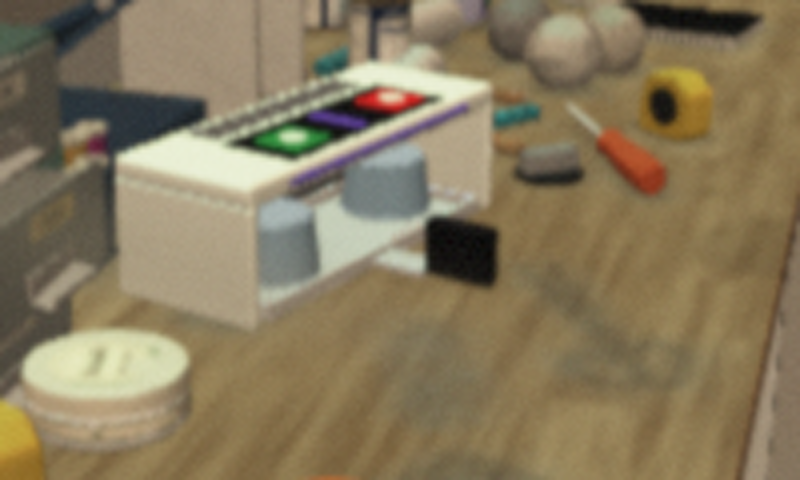

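Both caps stand in the tray under the hood, at (288,240) and (385,185). The tray is home and the keys are released, so I'm handing in.

```bash
python3 -c "
from plant import bot
print(bot.job_done())"
```

```text
the job is handed in; nothing more can be done
None
```

The job is handed in, though the hand-in returned no verdict: I pressed stop, drew the tray out, set in both caps present, slid it home without the caps knocking the hood as far as I could see, and then pressed start (about 9 N on each key).

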